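Clamp the tube carrier in the rocker

ROBOT

A 6-joint arm with a two-finger parallel gripper is mounted at the origin on a cart in front of the work surface, level with it; the furniture and walls round the work are solid. World frame = base frame: x ahead of the robot, y to its left, z up, the work surface at z = 0. Lengths are in m, angles in rad, forces in N, time in s.
With the tool pointing down it reaches from about 0.35 to 0.975 m from the base axis. Payload 4.9 kg.
Tool frame: the origin (TCP) lies on the centre line of the jaws, within the pads' length; the fingertips stand ctrl.nose_length ahead of it and the grasp point (between the pads) lies 2 mm behind it (ctrl.nose_length is the distance from the TCP to the fingertips, in m); z points along the fingers, y is the direction in which the jaws open and shut (so a half turn about z gives the same grasp; the last joint's range is limited). The gripper opens to 85 mm and grips with 20 to 120 N. Pads are 22 mm wide; open, the fingers measure 114 mm over their backs; the gripper's body (76 mm by 85 mm) begins 54 mm behind the grasp point. The pads swing forward as they close: fully open they stand 13 mm farther back than shut.
Start: joints at [-1.358, 0.053, 1.613, -0, 1.476, -0.119], TCP at [0.204, -0.591, 0.248] pointing down, gripper open.
Joint ranges: [-3.01, 3.01], [-1.01, 2.22], [0.06, 2.58], [-1.02, 4.17], [0.09, 2.62], [-3.14, 3.14]. Speed limits (rad/s): [2.57, 2.57, 3.14, 3.14, 3.14, 3.14].

INTERFACE

Orientations are given as a rotation vector (axis times angle).
In Python, from station import sensors, get_image, order, ctrl gives the robot as it stands.
- The arm moves only by the tool move_arm, never from a script. Its argument "increments" is a list of rows, each a list of 5 numbers: the shift along the tool's x, y, z in cm, then the turn about the tool's z in degrees, then the finger opening in cm, from 0 to 8.54. In form: [[dx, dy, dz, twist, gripper], ...]. A call has 1 to 5 rows; each row is the pose to reach, as a shift and turn from the pose commanded when the call began, along the tool's axes at that moment; what a row does not reach only later rows make up. A row lasts 1/8 s, in which the tool goes at most 62.5 mm and 10.7 degrees, less where a joint would pass 70% of its speed; a pose out of reach is approached as far as the arm can. A call with a gripper value outside its range is refused whole. The fingers move at their own pace and stop on an object; "newtons" is the grip in N (left out, the last holds). Time passes only in rows, so rows that repeat a pose let the fingers close. It gives the time, the measured TCP pose, the force and the opening at its end, in the units of the state.
- sensors.get_obs(): the state, without advancing time (a new reading comes with each control period).
- get_image(name): name is "scene" or "top" or "wrist"; returns a dict with "image" (420x560x3 uint8, red, green, blue), "K" (3x3 intrinsics, pixels), "R" (3x3) and "t" (3): a world point X has camera coordinates R X + t. Camera axes: x right, y down, z forward; pixel columns grow to the right and rows downward; lengths in m; the calibration is good to about 2 mm. A picture is of the moment at which its call begins. There is no depth.
- order.finish_job(): hands the job in, once; it reports no verdict.
The state is a dict: "t": time; "q": joint angles; "dq": joint speeds; "effort": joint torques, N m; "tool_pos": TCP position; "tool_rot": TCP orientation; "contact_force": force on the tool from outside, world axes, zero at the start; "wrist_torque": the same for the moment, N m; "opening": finger opening in m.
Only numpy, scipy, OpenCV 4.12 (cv2) and the standard library are available. Lean on these libraries where they do the work, as an engineer would, in place of code of your own. Each camera call takes 0.05 s, during which the arm holds its last target.

TASK

Get the tube rocker ready to run: swing its clamp arm from the side fully home over the tube carrier, then turn the knurled thumbscrew clockwise until its foot bears on the carrier and the screw is finger-tight, stopping when the resistance has clearly risen. Do not overtighten it, and leave the bottles and everything else on the desk undisturbed.

Things in the scene. Friction and masses are not known exactly. Their poses are not given: they have to be found in the camera images.
- rocker: white tube rocker fixed on the desk, 244 x 172 x 57 mm; origin on the desk under the middle of its housing. x points from the nest to the clamp post: a grey rimmed nest that holds the carrier is centred at x = -52 mm (rim top 52 mm above the desk), the post and arm pivot stand at x = +75 mm, y = 0. y is to the left seen from the nest's front end.
- carrier: loose white tube carrier lying in the nest, base 100 x 131 x 8 mm, with four capped tubes lying along its x axis (tops about 25 mm above its underside) and a block in the middle, 46 x 42 mm and about 30 mm high, for the clamp foot; about 0.6 kg. Origin at the centre of its underside. The bed's height differs by up to 5 mm from case to case, so how far the screw turns before it seats is not known.
- swing_arm (a joint): angle of the horizontal aluminium clamp arm about the upright post, rad: 0 = home, against its stop, arm along the rocker's -x axis with the screw over the middle of the carrier; positive = swung aside to the rocker's -y side (up to 1.35). The arm is 26 mm wide, 14 mm thick, its underside 86 mm and top 100 mm above the desk, 127 mm from pivot to screw axis; stiff pivot (0.2 N m), it stays where it is left.
- clamp_arm_mid (a point): point in the middle of the clamp arm's thickness and width, 85 mm from the pivot axis (93 mm above the desk); its x axis points along the arm to the pivot. The post and hub stay below 116 mm.
- screw_head (a point): centre of the thumbscrew's knurled steel head (upright cylinder 35 mm across, 24 mm high) at the end of the arm, on its vertical axis, half-way up. At least 20 mm is free between head and arm (stem 12 mm thick). Clockwise from above tightens; head and foot go down 20 mm a turn (3.2 mm per rad). It runs free for 0.8 to 3.2 rad, dragging 0.18 N m.
- strip_bottle_mid (a point): loose white bottle with black cap standing on the desk, 50 mm across, 133 mm high; this point is half-way up. To be left alone.
- dropper_mid (a point): small loose white dropper bottle standing on the desk, 26 mm across, 62 mm high; this point is half-way up. To be left alone.
- clamp_foot: rubber foot, 31 mm across, under the arm at the screw's end; it does not turn. Origin on the screw axis, in the stem. Once it bears on the carrier the head stops going down and the torque climbs by 0.5 to 0.7 N m per rad: finger-tight is 0.15 to 0.3 N m over the free drag, 0.4 is overtight (compare like readings, all turning or all just stopped). It stays where let go; above 0.18 N m springs back.
Not all that is in view belongs to the job. There is more than one size of the carrier; the one meant has the size given above.

How it is judged:
By the outcome, as a careful person would: the job done as asked, in the order asked, and still so for the second after the job is handed in, with the robot touching nothing.
It also fails if it takes over 58 s, if anything falls off the work surface, if the arm or the gripper's body presses on something with over 40 N, if the wrist force passes 120 N, or if a joint passes its speed limit or range.

## Working session

There is one attempt and no reset: what is moved stays moved. The work goes in short steps, Python scripts to look and compute and a tool call to move; the robot and the scene stay as the last step left them, time stands still between calls to the robot, and variables do not carry over. Pictures are saved under pics/ and viewed, and the job is handed in when it is done.

Besides the shell and the picture viewer there is one more tool, called as name([rows], argument=value, ...), one row to a line, values as JSON. move_arm: Moves the arm, as the interface text tells. Its arguments: {"type":"object","properties":{"increments":{"type":"array"},"newtons":{"type":"number"}},"required":["increments"]}

```bash
mkdir -p pics; ls
python3 - <<'E'
from station import sensors,get_image,order,ctrl
import cv2,pickle
print(ctrl.nose_length, sensors.get_obs())
for n in ["scene","top","wrist"]:
    d=get_image(n); cv2.imwrite(f"pics/{n}0.png",d["image"][:,:,::-1]); pickle.dump(d,open(f"pics/{n}0.pkl","wb")); print(n,d["K"],d["R"],d["t"])
E
```

```text
pics
0.017 {'t': 0.0, 'q': array([-1.35799680e+00,  5.33562502e-02,  1.61429429e+00,  2.51692728e-05,
        1.47598409e+00, -1.18976443e-01]), 'dq': array([ 9.22384105e-05, -1.50820032e-05,  1.09889863e-03,  1.31596052e-04,
       -8.22133733e-04,  1.77169227e-03]), 'effort': array([-4.51165542e-04, -3.93683445e+01, -3.70176065e+01, -1.37247921e-04,
        6.97447904e-03,  1.32848083e-05]), 'tool_pos': array([ 0.20347313, -0.59033436,  0.24706318]), 'tool_rot': array([-3.09645296e+00, -5.18424776e-01,  1.11031637e-04]), 'contact_force': array([-4.64389040e-02,  8.84695052e-05, -5.82030870e-01]), 'wrist_torque': array([-0.01909653,  0.03303246, -0.00911703]), 'opening': 0.08535159290347157}
scene [[518.51120188   0.         277.08290561]
 [  0.         518.51120188 205.72631067]
 [  0.           0.           1.        ]] [[ 0.93860907  0.34492421 -0.00634792]
 [ 0.18212755 -0.51106583 -0.84002457]
 [-0.29298901  0.78729855 -0.54251123]] [-0.42282505 -0.09391203  1.5552346 ]
top [[436.39416931   0.         277.87352134]
 [  0.         436.39416931 202.90674339]
 [  0.           0.           1.        ]] [[ 0.00902675 -0.99992238 -0.00858817]
 [-0.99175664 -0.00785456 -0.12789475]
 [ 0.12781737  0.00967185 -0.99175056]] [-0.15596842  0.53964198  1.14143875]
wrist [[331.39212555   0.         275.34297163]
 [  0.         331.39212555 212.44395498]
 [  0.           0.           1.        ]] [[ 0.32636943 -0.9452389  -0.00253404]
 [-0.89662356 -0.31043014  0.31575199]
 [-0.2992477  -0.10077972 -0.94883837]] [-0.62303163 -0.0410563   0.38175137]
```

View pics/scene0.png

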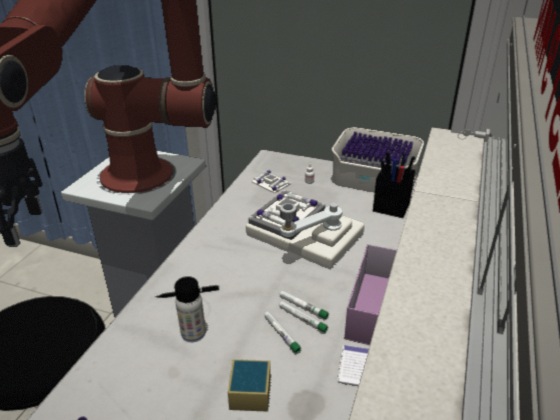

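View pics/top0.png

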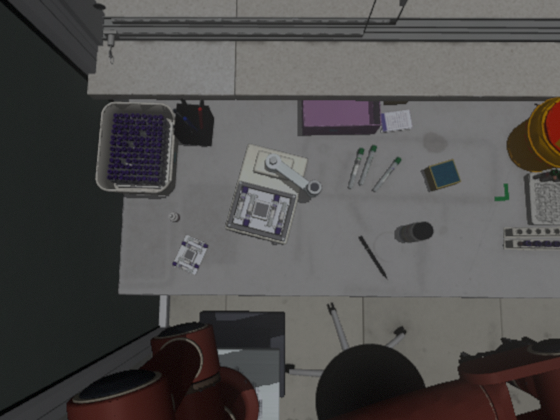

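View pics/wrist0.png

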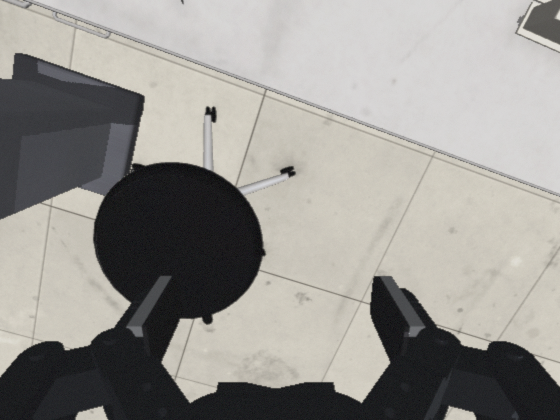

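The top view shows the rocker around (268,195), with the pivot near (272,160) and the screw head near (314,187). I'll zoom in to measure them.

```bash
cat > h.py <<'E'
import numpy as np,cv2,pickle
def ray(d,u,v,z):
    K,R,t=d["K"],np.array(d["R"]),np.array(d["t"])
    c=-R.T@t; w=R.T@np.linalg.inv(K)@np.array([u,v,1.]); return c+w*(z-c[2])/w[2]
def proj(d,X):
    p=d["K"]@(np.array(d["R"])@np.array(X)+np.array(d["t"])); return p[:2]/p[2]
E
python3 - <<'E'
import pickle,cv2
d=pickle.load(open("pics/top0.pkl","rb"))["image"][:,:,::-1]
cv2.imwrite("pics/topz.png",cv2.resize(d[130:255,220:345],None,fx=4.8,fy=4.8,interpolation=cv2.INTER_CUBIC))
d=pickle.load(open("pics/scene0.pkl","rb"))["image"][:,:,::-1]
cv2.imwrite("pics/scenez.png",cv2.resize(d[150:270,230:380],None,fx=5,fy=5,interpolation=cv2.INTER_CUBIC))
E
```

```text
(no output)
```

View pics/topz.png

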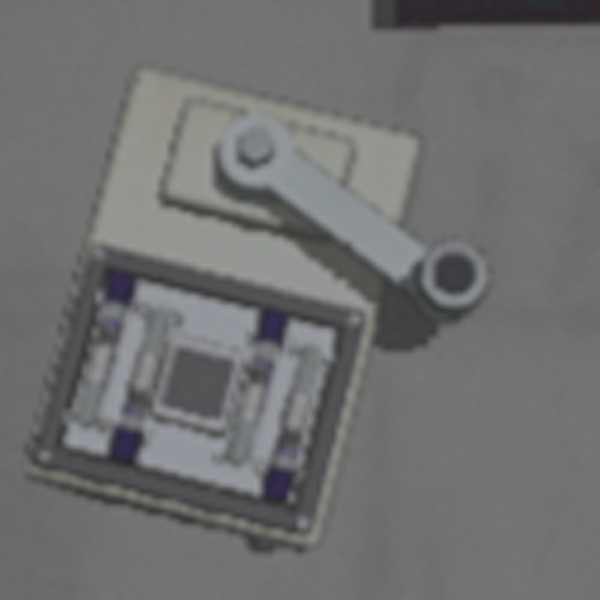

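View pics/scenez.png

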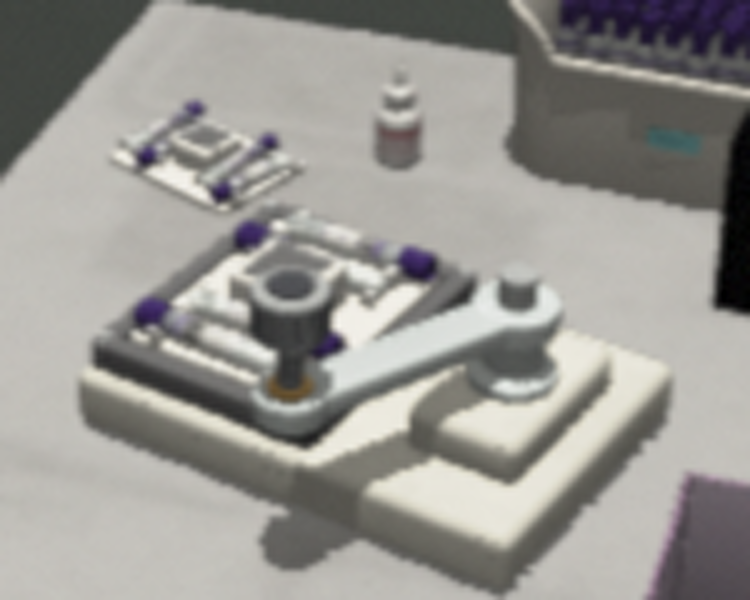

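Run:
```python
from h import *
d=pickle.load(open("pics/top0.pkl","rb")); s=pickle.load(open("pics/scene0.pkl","rb"))
f=lambda p:(220+(p[0]+.5)/4.8-.5,130+(p[1]+.5)/4.8-.5)
g=lambda p:(230+(p[0]+.5)/5-.5,150+(p[1]+.5)/5-.5)
C=[ray(d,*f(p),.052) for p in [(98,250),(358,318),(305,525),(42,458)]]
c=np.mean(C,0); print(np.round(C,4),"nest",c)
print([np.linalg.norm(C[i]-C[i-1]) for i in range(4)])
a=(C[0]+C[1]-C[2]-C[3])[:2]; b=(C[0]+C[3]-C[1]-C[2])[:2]; print("yaw",np.arctan2(a[1],a[0]),np.arctan2(b[1],b[0])-np.pi/2)
pv=ray(d,*f((255,145)),.114); print("pivot",pv, np.linalg.norm(pv-c))
# triangulate head top centre
def P(d): return d["K"]@np.c_[d["R"],d["t"]]
X=cv2.triangulatePoints(P(d),P(s),np.array(f((454,274))),np.array(g((293,287)))); X=(X[:3]/X[3]).ravel(); print("headtop",X)
X2=cv2.triangulatePoints(P(d),P(s),np.array(f((255,140))),np.array(g((518,272)))); X2=(X2[:3]/X2[3]).ravel(); print("pivtop",X2)
print(proj(d,X),proj(s,X),np.linalg.norm((X-X2)[:2]), np.arctan2(*(X-X2)[1::-1]))
for n,(u,v) in dict(strip=(420,231),drop=(173,217)).items(): print(n,ray(d,u,v,.13 if n=="strip" else .06))
```

```text
[[ 0.595  -0.05    0.052 ]
 [ 0.5579 -0.1947  0.052 ]
 [ 0.4433 -0.1663  0.052 ]
 [ 0.4788 -0.0215  0.052 ]] nest [ 0.51872781 -0.10811333  0.052     ]
[np.float64(0.11960289432715232), np.float64(0.14945193676036753), np.float64(0.11802881726880234), np.float64(0.14903984636040304)]
yaw -0.24193004525748302 -0.245611442983253
pivot [ 0.6409415  -0.13809971  0.114     ] 0.14028317173395352
headtop [ 0.56559884 -0.24042283  0.15387232]
pivtop [ 0.64133184 -0.13876926  0.11671314]
[314.23398684 186.79736088] [288.29424028 206.9866369 ] 0.1267633030827672 -2.211096601570666
strip [ 0.46208304 -0.50037048  0.13      ]
drop [0.49806771 0.12361673 0.06      ]
```

```bash
cat >> h.py <<'E'
from scipy.spatial.transform import Rotation as Ro
piv=np.array([.6418,-.1387]); YAW=-.243
def obs():
    from station import sensors
    return sensors.get_obs()
def show(o=None):
    o=o or obs(); R=Ro.from_rotvec(o["tool_rot"]).as_matrix()
    print("t",o["t"],"q",np.round(o["q"],3),"pos",np.round(o["tool_pos"],4),"F",np.round(o["contact_force"],2),"T",np.round(o["wrist_torque"],3),"op",round(o["opening"],4),"xyaw",np.arctan2(R[1,0],R[0,0]).round(3),"z",np.round(R[:,2],3))
def row(p,yaw,o=None):
    """row to reach world p, tool-x world yaw (tool down)"""
    o=o or obs(); R=Ro.from_rotvec(o["tool_rot"]).as_matrix()
    y0=np.arctan2(R[1,0],R[0,0]); tw=-(yaw-y0)
    return np.round(np.r_[R.T@(np.array(p)-o["tool_pos"])*100,np.degrees(tw)],2)
def armpose(a,off,z,r=.085):
    th=YAW+np.pi+a; u=np.array([np.cos(th),np.sin(th)]); n=np.array([-u[1],u[0]])
    return np.r_[piv+r*u+off*n,z],th
E
python3 - <<'E'
from h import *
show()
p,th=armpose(1.174,.055,.25); print(p,th,row(p,th),row(p,th-np.pi))
p,th=armpose(0,.0275,.25); print(p,th)
E
```

```text
t 0.15 q [-1.358  0.053  1.614  0.     1.476 -0.119] pos [ 0.2035 -0.5905  0.2473] F [-0.45 -0.31  0.11] T [-0.001  0.002  0.023] op 0.085 xyaw 0.332 z [-0.     0.002 -1.   ]
[ 0.63517423 -0.23972524  0.25      ] 4.072592653589793 [  52.24  -19.1    -0.23 -214.33] [ 52.24 -19.1   -0.23 -34.33]
[ 0.55268033 -0.14493974  0.25      ] 2.8985926535897932
```

move_arm([
  [5,-1.9,0,-4,0],
  [10.5,-3.8,0,-10,0],
  [16,-5.8,0,-18,0],
  [21.5,-7.8,0,-26,0],
  [27,-9.8,0,-34,0],
], newtons=25)

```text
t: 0.78
tool_pos: [0.4281, -0.4088, 0.248]
tool_rot: [-2.808, -1.408, 0.0]
contact_force: [-0.0, -0.3, -0.1]
opening: 0.0003
```

Run:
```python
from h import *
show()
p,th=armpose(1.174,.055,.25); print(p,th,row(p,th-np.pi))
```

```text
t 0.775 q [-0.888 -0.025  1.692  0.     1.475 -0.247] pos [ 0.4281 -0.4088  0.248 ] F [-0.   -0.27 -0.05] T [0.007 0.01  0.028] op 0.0003 xyaw 0.93 z [-0.  0. -1.]
[ 0.63517423 -0.23972524  0.25      ] 4.072592653589793 [25.94  6.48 -0.19 -0.08]
```

move_arm([
  [5.4,1.3,0,0,0],
  [10.8,2.7,0,0,0],
  [16.2,4.0,0,0,0],
  [21.5,5.3,0,0,0],
  [25.9,6.5,0,0,0],
])

```text
t: 1.4
tool_pos: [0.6359, -0.2408, 0.2478]
tool_rot: [-2.81, -1.403, 0.001]
contact_force: [0.3, -0.4, -0.3]
opening: 0.0001
```

Run:
```python
from h import *
from station import get_image
show()
d=get_image("wrist"); cv2.imwrite("pics/w1.png",d["image"][:,:,::-1])
d=get_image("scene"); cv2.imwrite("pics/s1.png",cv2.resize(d["image"][90:290,180:430,::-1],None,fx=3,fy=3))
show()
p,th=armpose(1.174,.055,.106); print(p,th,row(p,th-np.pi))
```

```text
t 1.4 q [-0.471  0.18   1.475  0.     1.486  0.173] pos [ 0.6359 -0.2408  0.2478] F [ 0.33 -0.4  -0.31] T [0.012 0.034 0.036] op 0.0001 xyaw 0.926 z [-0.001  0.    -1.   ]
t 1.5 q [-4.690e-01  1.820e-01  1.475e+00  1.000e-03  1.486e+00  1.720e-01] pos [ 0.6371 -0.2392  0.2474] F [-0.35 -1.81  0.03] T [-0.068  0.03   0.012] op -0.0002 xyaw 0.93 z [-0.     0.001 -1.   ]
[ 0.63517423 -0.23972524  0.106     ] 4.072592653589793 [-0.17 -0.11 14.14 -0.05]
```

View pics/w1.png

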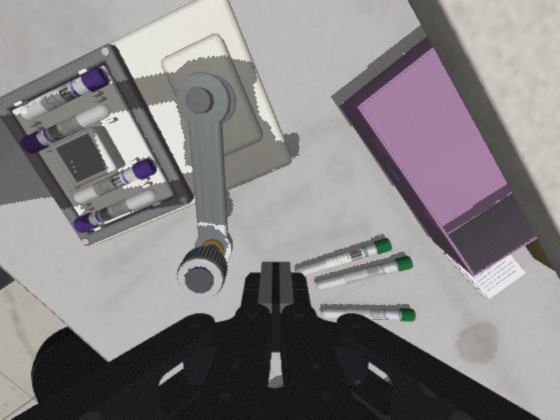

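View pics/s1.png

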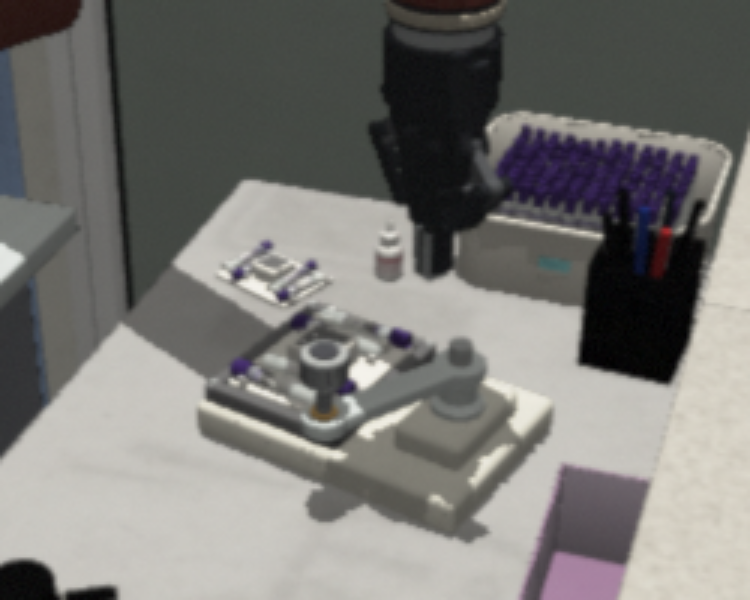

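Run:
```python
from h import *
p,th=armpose(1.174,.055,.107,.078); print(p,th,row(p,th-np.pi))
```

```text
[ 0.63935345 -0.23410972  0.107     ] 4.072592653589793 [ 0.53 -0.11 14.04 -0.05]
```

move_arm([
  [0.5,-0.1,5,0,0],
  [0.5,-0.1,9.5,0,0],
  [0.5,-0.1,12.5,0,0],
  [0.5,-0.1,14,0,0],
  [0.5,-0.1,14,0,0],
])

```text
t: 2.12
tool_pos: [0.636, -0.238, 0.1072]
tool_rot: [-2.81, -1.401, 0.002]
contact_force: [-0.1, -0.3, 0.8]
opening: -0.0001
```

Run:
```python
from h import *
from station import get_image
show()
d=get_image("wrist"); cv2.imwrite("pics/w2.png",d["image"][:,:,::-1])
o=obs();show(o)
for a,off in [(1.174,.03),(1.05,.0275),(.9,.0275),(.75,.0275),(.6,.0275),(.45,.0275),(.3,.0275),(.15,.0275),(.05,.0275)]:
    p,th=armpose(a,off,.107,.078); print(a,row(p,th-np.pi,o))
```

```text
t 2.125 q [-0.468  0.294  1.585 -0.     1.264  0.179] pos [ 0.636  -0.238   0.1072] F [-0.14 -0.26  0.81] T [ 0.019 -0.029 -0.034] op -0.0001 xyaw 0.925 z [-0.002  0.001 -1.   ]
t 2.175 q [-0.467  0.293  1.584 -0.     1.265  0.179] pos [ 0.637  -0.2384  0.109 ] F [1.23 0.96 0.46] T [-0.024 -0.036  0.002] op -0.0001 xyaw 0.925 z [ 0.001 -0.    -1.   ]
1.174 [ 0.47 -2.57  0.2  -0.35]
1.05 [ 0.18 -3.81  0.2   6.75]
0.9 [-0.   -5.03  0.19 15.35]
0.75 [ 0.   -6.27  0.19 23.94]
0.6 [ 0.19 -7.5   0.19 32.54]
0.45 [ 0.56 -8.68  0.19 41.13]
0.3 [ 1.11 -9.79  0.19 49.73]
0.15 [  1.81 -10.81   0.19  58.32]
0.05 [  2.36 -11.43   0.19  64.05]
```

View pics/w2.png

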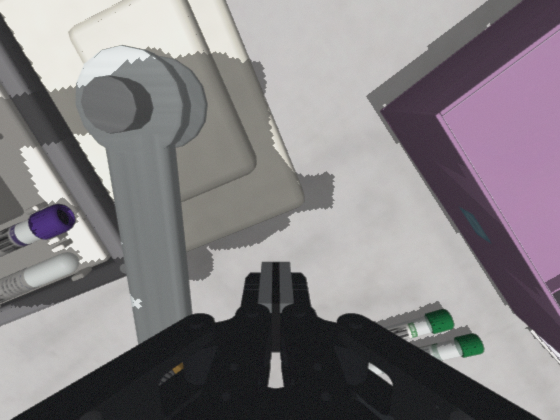

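Run:
```python
from h import *
o=obs()
for a,off in [(1.174,.045),(1.174,.03),(1.05,.0275),(.9,.0275),(.75,.0275),(.6,.0275),(.45,.0275),(.3,.0275),(.15,.0275),(.05,.0275)]:
    p,th=armpose(a,off,.107,.065); print(a,row(p,th-np.pi,o))
```

```text
1.174 [ 1.78 -1.08  0.2  -0.35]
1.174 [ 1.77 -2.58  0.2  -0.35]
1.05 [ 1.47 -3.65  0.2   6.75]
0.9 [ 1.25 -4.69  0.19 15.35]
0.75 [ 1.19 -5.74  0.19 23.94]
0.6 [ 1.29 -6.8   0.19 32.54]
0.45 [ 1.54 -7.82  0.19 41.13]
0.3 [ 1.95 -8.8   0.19 49.73]
0.15 [ 2.49 -9.71  0.19 58.32]
0.05 [  2.93 -10.26   0.19  64.05]
```

move_arm([
  [1.8,0,0.1,0,0],
  [1.8,-1.0,0.1,0,0],
  [1.8,-2.0,0.1,0,0],
  [1.8,-2.6,0.1,0,0],
  [1.5,-3.6,0.1,6.8,0],
])

```text
t: 2.8
tool_pos: [0.6179, -0.2047, 0.108]
tool_rot: [2.888, 1.227, 0.004]
contact_force: [4.4, -2.5, -0.9]
opening: 0.0001
```

Run:
```python
from h import *
from station import get_image
show()
d=get_image("scene"); cv2.imwrite("pics/s3.png",cv2.resize(d["image"][90:290,180:430,::-1],None,fx=3,fy=3))
o=obs()
for a,off in [(.9,.0275),(.75,.0275),(.6,.0275),(.45,.0275),(.3,.0275),(.15,.0275),(.05,.0275)]:
    p,th=armpose(a,off,.107,.065); print(a,row(p,th-np.pi,o))
```

```text
t 2.8 q [-0.434  0.229  1.662 -0.     1.246  0.334] pos [ 0.6179 -0.2047  0.108 ] F [ 4.4  -2.54 -0.85] T [-0.418 -0.812  0.038] op 0.0001 xyaw 0.803 z [ 0.004 -0.002 -1.   ]
0.9 [-0.38 -0.96  0.08  8.21]
0.75 [-0.57 -2.    0.08 16.81]
0.6 [-0.6  -3.05  0.08 25.4 ]
0.45 [-0.48 -4.1   0.07 34.  ]
0.3 [-0.2  -5.12  0.07 42.59]
0.15 [ 0.23 -6.09  0.07 51.18]
0.05 [ 0.6  -6.69  0.07 56.91]
```

View pics/s3.png

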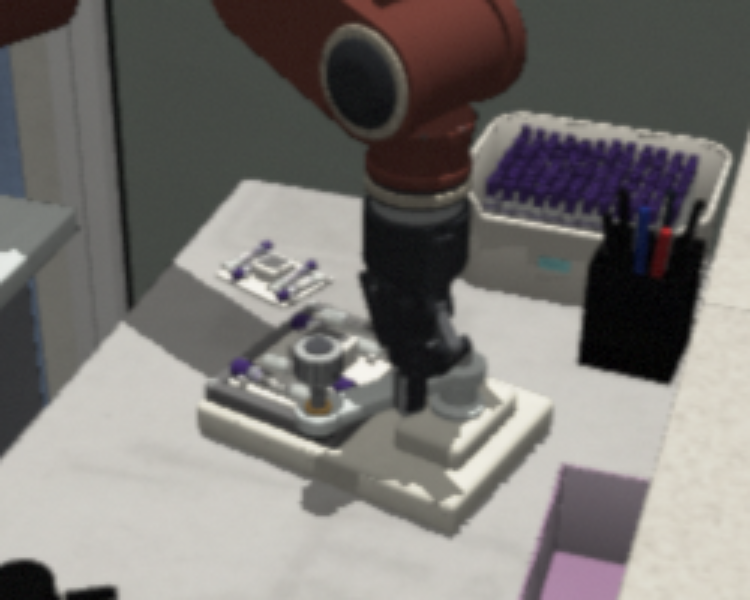

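Pushing contact is about 5 N and the head is clear of the gripper, so I'm continuing along the arc.

move_arm([
  [-0.4,-1.0,0.1,8.2,0],
  [-0.6,-2.0,0.1,16.8,0],
  [-0.6,-3.0,0.1,25.4,0],
  [-0.5,-4.1,0.1,34,0],
  [-0.2,-5.1,0.1,42.6,0],
])

```text
t: 3.48
tool_pos: [0.5796, -0.1722, 0.1078]
tool_rot: [3.136, 0.093, 0.004]
contact_force: [1.6, -5.4, 1.5]
opening: -0.0002
```

Run:
```python
from h import *
from station import get_image
show()
d=get_image("top"); cv2.imwrite("pics/t4.png",cv2.resize(d["image"][130:255,220:345,::-1],None,fx=4.8,fy=4.8))
o=obs()
for a,off in [(.3,.0275),(.2,.0275),(.1,.0275),(.05,.0275),(.0,.0275),(-.05,.0275)]:
    p,th=armpose(a,off,.107,.065); print(a,row(p,th-np.pi,o))
```

```text
t 3.475 q [-0.411  0.128  1.778 -0.003  1.232  1.102] pos [ 0.5796 -0.1722  0.1078] F [ 1.62 -5.39  1.49] T [-0.838 -0.224  0.053] op -0.0002 xyaw 0.059 z [ 0.003 -0.004 -1.   ]
0.3 [-0.04 -0.07  0.04 -0.03]
0.2 [-0.28 -0.74  0.04  5.7 ]
0.1 [-0.46 -1.42  0.04 11.43]
0.05 [-0.52 -1.77  0.04 14.29]
0.0 [-0.56 -2.12  0.04 17.16]
-0.05 [-0.59 -2.47  0.04 20.02]
```

View pics/t4.png

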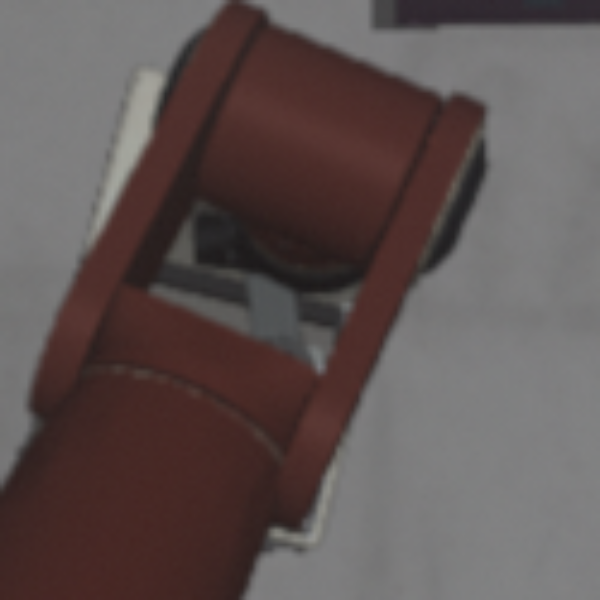

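move_arm([
  [-0.3,-0.7,0,5.7,0],
  [-0.5,-1.4,0,11.4,0],
  [-0.5,-1.7,0,14.3,0],
  [-0.55,-1.9,0,16,0],
  [-0.55,-2.0,0,17,0],
])

```text
t: 4.15
tool_pos: [0.5728, -0.1514, 0.1073]
tool_rot: [3.119, -0.365, 0.003]
contact_force: [-0.5, -3.1, 4.7]
opening: 0.0001
```

Run:
```python
from h import *
show()
```

```text
t 4.15 q [-0.384  0.102  1.806 -0.     1.231  1.42 ] pos [ 0.5728 -0.1514  0.1073] F [-0.54 -3.1   4.65] T [-0.447 -0.027 -0.004] op 0.0001 xyaw -0.233 z [ 0.001 -0.001 -1.   ]
```

move_arm([
  [0,-0.1,0,0,0],
  [0,-0.2,0,0,0],
  [0,-0.3,0,0,0],
])

```text
t: 4.53
tool_pos: [0.5729, -0.1493, 0.1072]
tool_rot: [3.117, -0.364, 0.0]
contact_force: [-1.9, -7.9, 5.4]
opening: 0.0002
```

move_arm([
  [0,-0.1,0,0,0],
  [0,-0.15,0,0,0],
])

```text
t: 4.78
tool_pos: [0.573, -0.1491, 0.1072]
tool_rot: [3.115, -0.364, -0.0]
contact_force: [-3.0, -11.6, 6.3]
opening: -0.0003
```

The force is climbing with almost no motion, so the arm is on its stop. Next I back off, raise and look.

move_arm([
  [0,1,0,0,0],
  [0,3,0,0,0],
  [0,3,-5,0,0],
  [0,3,-11,0,0],
  [0,3,-14,0,0],
])

```text
t: 5.4
tool_pos: [0.5669, -0.1766, 0.2498]
tool_rot: [3.12, -0.366, 0.006]
contact_force: [0.2, -0.3, -0.2]
opening: 0.0
```

Run:
```python
from h import *
from station import get_image
show()
d=get_image("wrist"); cv2.imwrite("pics/w5.png",d["image"][:,:,::-1]); pickle.dump(d,open("pics/w5.pkl","wb"))
d=get_image("scene"); cv2.imwrite("pics/s5.png",cv2.resize(d["image"][150:270,230:380,::-1],None,fx=5,fy=5)); pickle.dump(d,open("pics/s5.pkl","wb"))
```

```text
t 5.4 q [-4.280e-01 -2.400e-02  1.688e+00  1.000e-03  1.474e+00  1.377e+00] pos [ 0.5669 -0.1766  0.2498] F [ 0.22 -0.27 -0.16] T [-0.005 -0.028 -0.003] op 0.0 xyaw -0.234 z [ 0.004 -0.001 -1.   ]
```

View pics/w5.png

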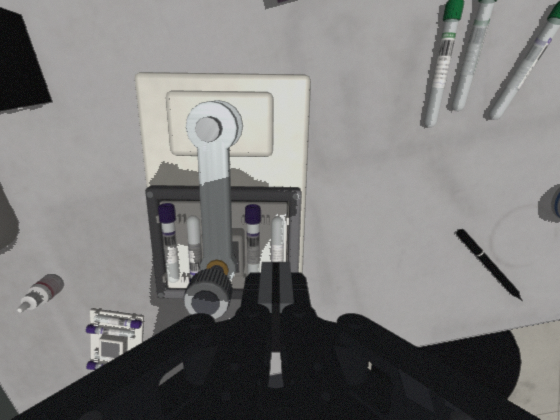

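View pics/s5.png

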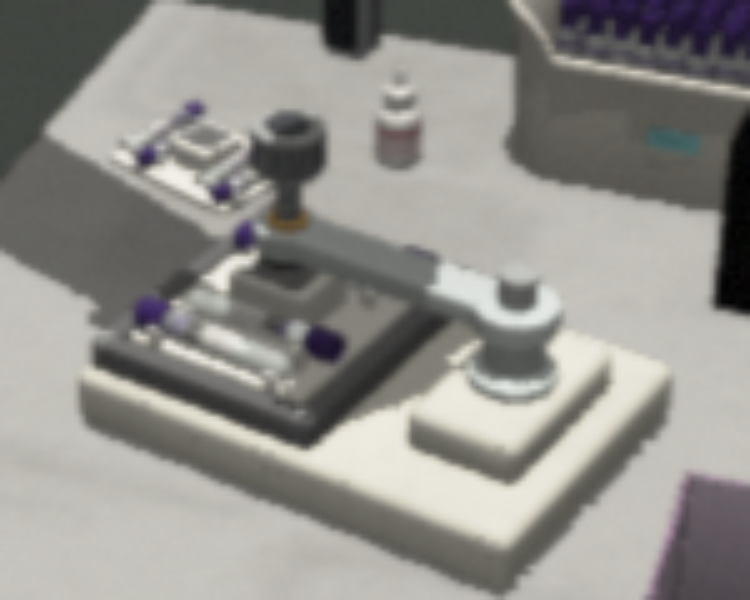

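The arm now lies along the rocker's axis over the carrier; head top is near (207,302) in the wrist view and (288,124) in the scene crop.

Run:
```python
from h import *
d=pickle.load(open("pics/w5.pkl","rb")); s=pickle.load(open("pics/s5.pkl","rb"))
g=lambda p:(230+(p[0]+.5)/5-.5,150+(p[1]+.5)/5-.5)
def P(d): return d["K"]@np.c_[d["R"],d["t"]]
def tri(a,b):
    X=cv2.triangulatePoints(P(d),P(s),np.array(a,float),np.array(g(b))); X=(X[:3]/X[3]).ravel(); print(X,proj(d,X),proj(s,X),g(b)); return X
H=tri((207,303),(289,125)); B=tri((209,126),(518,272))
print(ray(d,207,303,.154), ray(d,209,126,.1165))
v=(H-B)[:2]; print(np.linalg.norm(v),np.arctan2(v[1],v[0])-(np.pi+YAW))
p=np.r_[piv-.127*np.array([np.cos(YAW),np.sin(YAW)]),.154]; print(p,proj(d,p),proj(s,p))
cv2.imwrite("pics/w5z.png",cv2.resize(d["image"][250:335,160:260,::-1],None,fx=6,fy=6,interpolation=2))
```

```text
[ 0.51733779 -0.1093133   0.15542106] [206.63908176 301.20330083] [287.19913843 174.45379092] (287.4, 174.6)
[ 0.6411137  -0.14186608  0.11823054] [209.4340511  126.77455463] [333.32480725 204.0025768 ] (333.2, 204.0)
[ 0.51490307 -0.10856637  0.154     ] [ 0.64170578 -0.14136045  0.1165    ]
0.12798499301270014 -0.014173909458744749
[ 0.5185312  -0.10814182  0.154     ] [205.096577   299.16457609] [287.83204856 174.82899995]
```

View pics/w5z.png

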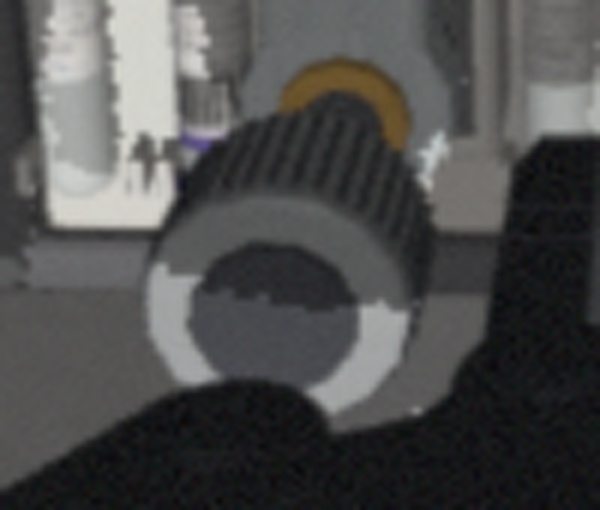

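Run:
```python
from h import *
show(); print(row([.518,-.1085,.22],-.234))
```

```text
t 5.5 q [-4.270e-01 -2.500e-02  1.686e+00  1.000e-03  1.472e+00  1.377e+00] pos [ 0.5679 -0.177   0.2511] F [ 0.69  0.26 -0.34] T [-0.021 -0.005 -0.017] op 0.0001 xyaw -0.234 z [ 0.007 -0.003 -1.   ]
[-6.47 -5.51  3.05  0.01]
```

move_arm([
  [-1.6,-1.4,0,-10,6.5],
  [-3.2,-2.8,0,-20,6.5],
  [-4.8,-4.1,0,-30.5,6.5],
  [-6.5,-5.5,0,-41,6.5],
  [-6.5,-5.5,0,-51.5,6.5],
])

```text
t: 6.12
tool_pos: [0.5141, -0.1061, 0.2436]
tool_rot: [-2.963, -1.035, 0.005]
contact_force: [-0.4, 0.7, -0.2]
opening: 0.0651
```

move_arm([
  [0,0,0,-10.5,6.5],
  [0,0,0,-21,6.5],
  [0,0,0,-31.5,6.5],
  [0,0,0,-42,6.5],
  [0,0,0,-52.5,6.5],
])

```text
t: 6.75
tool_pos: [0.5147, -0.107, 0.2436]
tool_rot: [-2.2, -2.237, 0.002]
contact_force: [-0.8, -0.3, -0.9]
opening: 0.0651
```

move_arm([
  [0,0,0,-10.5,6.5],
  [0,0,0,-21,6.5],
  [0,0,0,-31.5,6.5],
  [0,0,0,-42,6.5],
  [0,0,0,-52.5,6.5],
])

```text
t: 7.38
tool_pos: [0.5147, -0.1071, 0.2436]
tool_rot: [-0.984, -2.979, -0.001]
contact_force: [0.6, -0.1, -0.6]
opening: 0.0648
```

move_arm([
  [0,0,0,-10.5,6.5],
  [0,0,0,-21,6.5],
  [0,0,0,-31.5,6.5],
  [0,0,0,-42,6.5],
  [0,0,0,-52.5,6.5],
])

```text
t: 8.0
tool_pos: [0.5147, -0.1071, 0.2436]
tool_rot: [0.436, -3.108, -0.004]
contact_force: [1.0, -0.4, -0.3]
opening: 0.0651
```

Run:
```python
from h import *
show()
from station import get_image
d=get_image("wrist"); cv2.imwrite("pics/w6.png",d["image"][:,:,::-1]); pickle.dump(d,open("pics/w6.pkl","wb"))
for z in (.143,.155): print(proj(d,[.518,-.1085,z]))
```

```text
t 8.0 q [-3.470e-01 -1.810e-01  1.844e+00  1.000e-03  1.483e+00 -2.196e+00] pos [ 0.5147 -0.1071  0.2436] F [ 0.99 -0.35 -0.26] T [ 0.043 -0.007  0.03 ] op 0.0651 xyaw -2.863 z [-0.004  0.002 -1.   ]
[270.39149532 222.88741696]
[270.20781165 228.78233495]
```

View pics/w6.png

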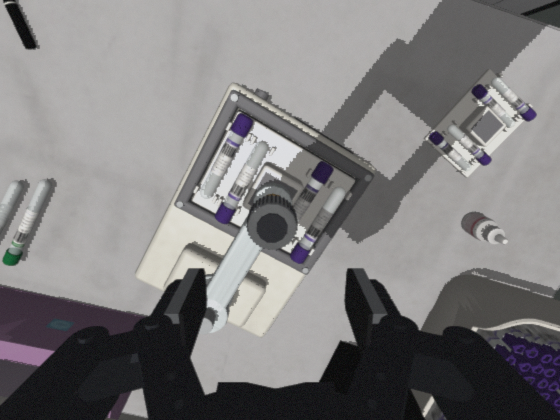

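The head top appears at (270,228), which matches the predicted projection. I descend onto it.

Run:
```python
from h import *
show(); print(row([.518,-.1085,.136],-2.863+.35))
```

```text
t 8.05 q [-0.347 -0.181  1.844  0.     1.483 -2.2  ] pos [ 0.5147 -0.1071  0.2436] F [-0.48  0.87 -0.26] T [ 0.    -0.005 -0.012] op 0.065 xyaw -2.859 z [-0.004  0.002 -1.   ]
[ -0.31  -0.26  10.76 -19.85]
```

move_arm([
  [-0.3,-0.25,3,-10,6.5],
  [-0.3,-0.25,6,-20,6.5],
  [-0.3,-0.25,9,-20,6.5],
  [-0.3,-0.25,10.7,-20,6.5],
  [-0.3,-0.25,10.7,-20,6.5],
])

```text
t: 8.68
tool_pos: [0.5179, -0.1083, 0.137]
tool_rot: [0.958, -2.988, -0.005]
contact_force: [0.4, -0.0, -0.6]
opening: 0.0646
```

Run:
```python
from h import *
show()
from station import get_image
d=get_image("wrist"); cv2.imwrite("pics/w7.png",d["image"][:,:,::-1])
d=get_image("scene"); cv2.imwrite("pics/s7.png",cv2.resize(d["image"][130:250,230:380,::-1],None,fx=5,fy=5))
```

```text
t 8.675 q [-0.347 -0.078  1.934  0.     1.29  -2.538] pos [ 0.5179 -0.1083  0.137 ] F [ 0.37 -0.   -0.59] T [0.025 0.031 0.043] op 0.0646 xyaw -2.521 z [-0.004  0.002 -1.   ]
```

View pics/w7.png

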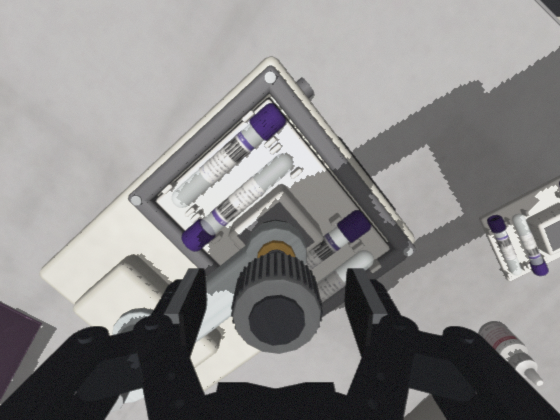

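View pics/s7.png

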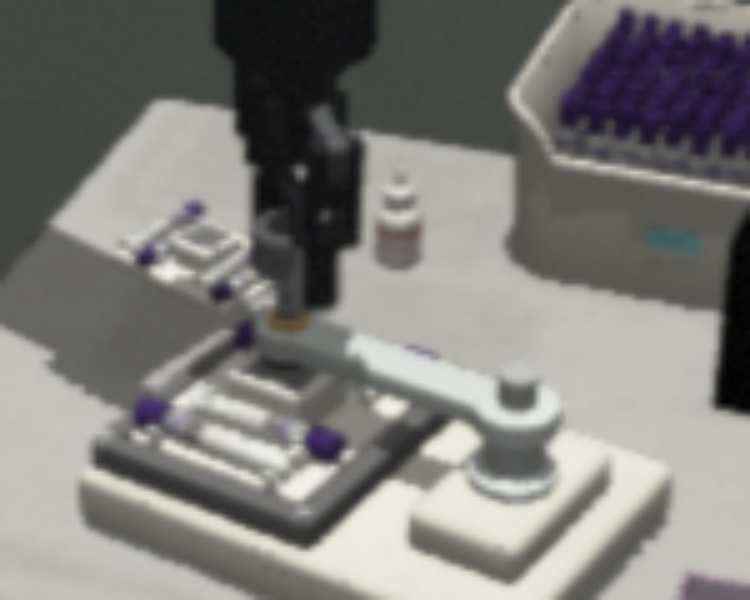

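move_arm([
  [0,0,0,0,3],
  [0,0,0,0,3],
  [0,0,0,0,3],
  [0,0,0,0,3],
], newtons=45)

```text
t: 9.28
tool_pos: [0.5196, -0.1086, 0.1408]
tool_rot: [-0.961, 2.991, -0.0]
contact_force: [-4.8, 1.5, 5.7]
opening: 0.0337
```

Run:
```python
from h import *
show()
from station import get_image
d=get_image("wrist"); cv2.imwrite("pics/w8.png",d["image"][:,:,::-1])
for i in range(3):get_image("wrist");show()
```

```text
t 9.275 q [-0.346 -0.081  1.931  0.     1.292 -2.539] pos [ 0.5196 -0.1086  0.1408] F [-4.85  1.52  5.68] T [0.201 0.643 0.027] op 0.0337 xyaw -2.52 z [ 0. -0. -1.]
t 9.375 q [-0.346 -0.081  1.93   0.     1.292 -2.539] pos [ 0.5196 -0.1086  0.1408] F [-3.63  1.59  5.24] T [ 0.215  0.607 -0.017] op 0.0339 xyaw -2.52 z [ 0.001 -0.    -1.   ]
t 9.425 q [-0.346 -0.081  1.931  0.     1.292 -2.539] pos [ 0.5196 -0.1086  0.1408] F [-4.09  2.26  5.39] T [0.237 0.619 0.031] op 0.0338 xyaw -2.52 z [ 0. -0. -1.]
t 9.475 q [-0.346 -0.081  1.93   0.     1.292 -2.539] pos [ 0.5196 -0.1086  0.1408] F [-4.44  1.72  5.68] T [ 0.189  0.557 -0.029] op 0.0338 xyaw -2.52 z [ 0.001 -0.    -1.   ]
```

View pics/w8.png

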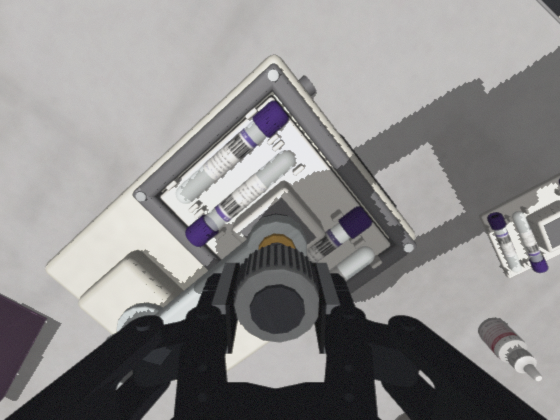

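move_arm([
  [0,0,0.05,9,3],
  [0,0,0.1,18,3],
  [0,0,0.15,27,3],
  [0,0,0.2,36,3],
])

```text
t: 9.98
tool_pos: [0.5202, -0.1094, 0.1389]
tool_rot: [0.018, 3.139, -0.004]
contact_force: [-0.8, -1.9, 3.4]
opening: 0.0337
```

Run:
```python
from h import *
show()
from station import get_image
d=get_image("wrist"); cv2.imwrite("pics/w9.png",d["image"][:,:,::-1])
show()
```

```text
t 9.975 q [-0.347 -0.079  1.932 -0.002  1.286 -1.906] pos [ 0.5202 -0.1094  0.1389] F [-0.84 -1.86  3.44] T [-0.533  0.195  0.153] op 0.0337 xyaw 3.13 z [ 0.002 -0.003 -1.   ]
t 10.025 q [-0.347 -0.079  1.932 -0.002  1.286 -1.902] pos [ 0.5202 -0.1095  0.1389] F [-1.3  -2.23  4.24] T [-0.358  0.204 -0.055] op 0.0342 xyaw 3.127 z [ 0.002 -0.002 -1.   ]
```

View pics/w9.png

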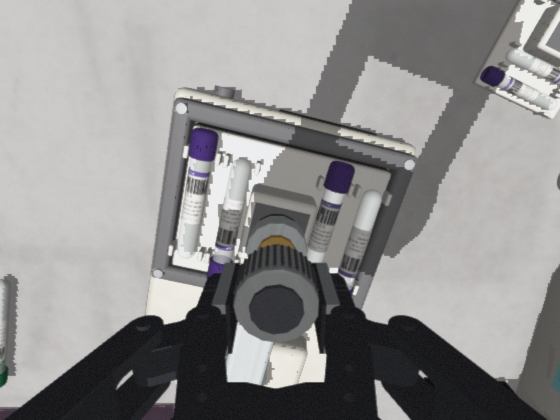

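```bash
cat > r.py <<'E'
from h import *
o=obs(); print("t %.3f q6 %.4f dq6 %.3f z %.4f Tz %.3f eff6 %.3f F %s op %.4f xy %s"%(o["t"],o["q"][5],o["dq"][5],o["tool_pos"][2],o["wrist_torque"][2],o["effort"][5],np.round(o["contact_force"],1),o["opening"],np.round(o["tool_pos"][:2],4)))
E
python3 r.py
```

```text
t 10.025 q6 -1.9025 dq6 -0.245 z 0.1389 Tz -0.055 eff6 0.356 F [-1.3 -2.2  4.2] op 0.0342 xy [ 0.5202 -0.1095]
```

move_arm([
  [0,0,0.03,5,3],
  [0,0,0.06,10,3],
])

```text
t: 10.28
tool_pos: [0.5201, -0.11, 0.1383]
tool_rot: [0.284, 3.126, -0.005]
contact_force: [-2.7, -3.3, 5.3]
opening: 0.0338
```

```bash
python3 r.py
```

```text
t 10.275 q6 -1.7357 dq6 0.689 z 0.1383 Tz 0.197 eff6 -0.398 F [-2.7 -3.3  5.3] op 0.0338 xy [ 0.5201 -0.11  ]
```

move_arm([
  [0,0,0.03,5,3],
  [0,0,0.06,10,3],
])

```text
t: 10.52
tool_pos: [0.5199, -0.1105, 0.1378]
tool_rot: [0.556, 3.09, -0.007]
contact_force: [-2.8, -4.8, 5.5]
opening: 0.0335
```

```bash
python3 r.py
```

```text
t 10.525 q6 -1.5612 dq6 0.690 z 0.1378 Tz 0.188 eff6 -0.390 F [-2.8 -4.8  5.5] op 0.0335 xy [ 0.5199 -0.1105]
```

move_arm([
  [0,0,0.03,5,3],
  [0,0,0.06,10,3],
])

```text
t: 10.78
tool_pos: [0.5196, -0.1109, 0.1372]
tool_rot: [0.823, 3.03, -0.009]
contact_force: [-4.6, -6.6, 5.3]
opening: 0.0343
```

```bash
python3 r.py
```

```text
t 10.775 q6 -1.3867 dq6 0.689 z 0.1372 Tz 0.157 eff6 -0.385 F [-4.6 -6.6  5.3] op 0.0343 xy [ 0.5196 -0.1109]
```

move_arm([
  [0,0,0.03,5,3],
  [0,0,0.06,10,3],
])

```text
t: 11.02
tool_pos: [0.5192, -0.1113, 0.1367]
tool_rot: [1.084, 2.947, -0.01]
contact_force: [-5.5, -7.2, 6.6]
opening: 0.0337
```

```bash
python3 r.py
```

```text
t 11.025 q6 -1.2122 dq6 0.692 z 0.1367 Tz 0.180 eff6 -0.381 F [-5.5 -7.2  6.6] op 0.0337 xy [ 0.5192 -0.1113]
```

move_arm([
  [0,0,0.03,5,3],
  [0,0,0.06,10,3],
])

```text
t: 11.28
tool_pos: [0.5188, -0.1116, 0.136]
tool_rot: [1.337, 2.842, -0.012]
contact_force: [-6.8, -8.4, 8.1]
opening: 0.0337
```

```bash
python3 r.py
```

```text
t 11.275 q6 -1.0377 dq6 0.690 z 0.1360 Tz 0.207 eff6 -0.379 F [-6.8 -8.4  8.1] op 0.0337 xy [ 0.5188 -0.1116]
```

move_arm([
  [0,0,0.03,5,3],
  [0,0,0.06,10,3],
])

```text
t: 11.52
tool_pos: [0.5183, -0.1118, 0.1354]
tool_rot: [1.579, 2.715, -0.013]
contact_force: [-9.2, -9.5, 8.8]
opening: 0.0335
```

```bash
python3 r.py
```

```text
t 11.525 q6 -0.8631 dq6 0.691 z 0.1354 Tz 0.195 eff6 -0.379 F [-9.2 -9.5  8.8] op 0.0335 xy [ 0.5183 -0.1118]
```

Run:
```python
from h import *
D=[(-2.539,.5196,-.1086),(-1.906,.5202,-.1094),(-1.7357,.5201,-.11),(-1.5612,.5199,-.1105),(-1.3867,.5196,-.1109),(-1.2122,.5192,-.1113),(-1.0377,.5188,-.1116),(-.8631,.5183,-.1118)]
A=[];b=[]
for q,x,y in D:
    w=-.346-q+np.pi/2; c,s=np.cos(w),np.sin(w)
    A+=[[1,0,c,-s],[0,1,s,c]]; b+=[x,y]
r=np.linalg.lstsq(np.array(A),np.array(b),rcond=None); print(r[0],r[1])
cx,cy,ex,ey=r[0]
o=obs(); R=Ro.from_rotvec(o["tool_rot"]).as_matrix()
for q in (-.863,-.776,-.689,-.6,-.43,-.25,0,.5,1):
    w=-.346-q+np.pi/2; c,s=np.cos(w),np.sin(w)
    p=np.array([cx+c*ex-s*ey,cy+s*ex+c*ey,o["tool_pos"][2]]); print(q,p[:2].round(4),(R.T@(p-o["tool_pos"])*100).round(3))
print(R.T@o["contact_force"], R.round(3))
```

```text
[ 5.17530737e-01 -1.09422507e-01 -2.50136212e-03  2.84067838e-04] [4.65785529e-07]
-0.863 [ 0.5185 -0.1117] [-0.006  0.023 -0.   ]
-0.776 [ 0.5183 -0.1118] [-0.002  0.002  0.   ]
-0.689 [ 0.5181 -0.1119] [ 0.003 -0.02   0.   ]
-0.6 [ 0.5179 -0.1119] [ 0.01  -0.041  0.   ]
-0.43 [ 0.5175 -0.1119] [ 0.029 -0.079  0.   ]
-0.25 [ 0.517  -0.1119] [ 0.056 -0.116  0.001]
0 [ 0.5164 -0.1117] [ 0.103 -0.157  0.001]
0.5 [ 0.5155 -0.1109] [ 0.221 -0.199  0.   ]
1 [ 0.515  -0.1097] [ 0.344 -0.18  -0.   ]
[ -3.72264852 -12.77112778  -8.73496009] [[-0.494  0.869 -0.004]
 [ 0.869  0.494 -0.008]
 [-0.005 -0.007 -1.   ]]
```

move_arm([
  [0,-0.1,0.02,5,3],
  [0.01,-0.2,0.04,10,3],
])

```text
t: 11.78
tool_pos: [0.5174, -0.1121, 0.135]
tool_rot: [1.809, 2.565, -0.009]
contact_force: [-4.1, -5.7, 6.1]
opening: 0.0338
```

```bash
python3 r.py
```

```text
t 11.775 q6 -0.6914 dq6 0.680 z 0.1350 Tz 0.197 eff6 -0.384 F [-4.1 -5.7  6.1] op 0.0338 xy [ 0.5174 -0.1121]
```

move_arm([
  [0,-0.04,0.02,5,3],
  [0.01,-0.08,0.04,10,3],
])

```text
t: 12.02
tool_pos: [0.5167, -0.1122, 0.1345]
tool_rot: [2.026, 2.397, -0.008]
contact_force: [-4.3, -6.1, 4.7]
opening: 0.0334
```

```bash
python3 r.py
```

```text
t 12.025 q6 -0.5176 dq6 0.688 z 0.1345 Tz 0.155 eff6 -0.393 F [-4.3 -6.1  4.7] op 0.0334 xy [ 0.5167 -0.1122]
```

move_arm([
  [0,-0.02,0.02,5,3],
  [0.01,-0.05,0.05,10,3],
])

```text
t: 12.28
tool_pos: [0.5161, -0.1121, 0.1341]
tool_rot: [2.227, 2.211, -0.007]
contact_force: [-5.5, -6.8, 6.7]
opening: 0.0338
```

```bash
python3 r.py
```

```text
t 12.275 q6 -0.3435 dq6 0.691 z 0.1341 Tz 0.247 eff6 -0.368 F [-5.5 -6.8  6.7] op 0.0338 xy [ 0.5161 -0.1121]
```

move_arm([
  [0,-0.02,0.02,5,3],
  [0.01,-0.05,0.05,10,3],
])

```text
t: 12.52
tool_pos: [0.5155, -0.112, 0.1338]
tool_rot: [2.411, 2.009, -0.007]
contact_force: [-6.5, -6.4, 8.4]
opening: 0.0337
```

```bash
python3 r.py
```

```text
t 12.525 q6 -0.1691 dq6 0.690 z 0.1338 Tz 0.272 eff6 -0.327 F [-6.5 -6.4  8.4] op 0.0337 xy [ 0.5155 -0.112 ]
```

move_arm([
  [0,-0.02,0,5,3],
  [0.01,-0.05,0,10,3],
])

```text
t: 12.78
tool_pos: [0.515, -0.1117, 0.1335]
tool_rot: [2.576, 1.791, -0.007]
contact_force: [-5.7, -6.7, 5.8]
opening: 0.034
```

```bash
python3 r.py
```

```text
t 12.775 q6 0.0053 dq6 0.691 z 0.1335 Tz 0.245 eff6 -0.283 F [-5.7 -6.7  5.8] op 0.0340 xy [ 0.515  -0.1117]
```

move_arm([
  [0,-0.02,0,5,3],
  [0.01,-0.05,0,10,3],
])

```text
t: 13.02
tool_pos: [0.5145, -0.1113, 0.1334]
tool_rot: [2.723, 1.56, -0.006]
contact_force: [-5.5, -6.7, 6.4]
opening: 0.0339
```

```bash
python3 r.py
```

```text
t 13.025 q6 0.1799 dq6 0.691 z 0.1334 Tz 0.310 eff6 -0.236 F [-5.5 -6.7  6.4] op 0.0339 xy [ 0.5145 -0.1113]
```

move_arm([
  [0,-0.02,0,5,3],
  [0.01,-0.05,0,10,3],
])

```text
t: 13.28
tool_pos: [0.514, -0.1109, 0.1332]
tool_rot: [2.848, 1.317, -0.006]
contact_force: [-6.3, -6.2, 5.1]
opening: 0.0335
```

```bash
python3 r.py
```

```text
t 13.275 q6 0.3547 dq6 0.691 z 0.1332 Tz 0.352 eff6 -0.186 F [-6.3 -6.2  5.1] op 0.0335 xy [ 0.514  -0.1109]
```

move_arm([
  [0,-0.02,0,5,3],
  [0.01,-0.05,0,10,3],
])

```text
t: 13.52
tool_pos: [0.5137, -0.1104, 0.133]
tool_rot: [2.952, 1.064, -0.005]
contact_force: [-4.8, -7.0, 4.0]
opening: 0.0337
```

```bash
python3 r.py
```

```text
t 13.525 q6 0.5296 dq6 0.693 z 0.1330 Tz 0.451 eff6 -0.135 F [-4.8 -7.   4. ] op 0.0337 xy [ 0.5137 -0.1104]
```

Torque while turning has risen about 0.25 N·m over the free drag of about 0.185, inside the finger-tight range. I stop here and release.

move_arm([
  [0,0,0,0,3.0],
])

```text
t: 13.65
tool_pos: [0.5137, -0.1104, 0.1329]
tool_rot: [2.951, 1.066, -0.005]
contact_force: [-5.0, -6.7, 4.7]
opening: 0.0335
```

```bash
python3 r.py
```

```text
t 13.650 q6 0.5278 dq6 -0.013 z 0.1329 Tz 0.151 eff6 0.273 F [-5.  -6.7  4.7] op 0.0335 xy [ 0.5137 -0.1104]
```

move_arm([
  [0,0,0,0,6.5],
  [0,0,0,0,6.5],
  [0,0,0,0,6.5],
])

```text
t: 14.02
tool_pos: [0.5142, -0.1082, 0.1318]
tool_rot: [-2.955, -1.065, -0.0]
contact_force: [0.3, 1.4, 0.2]
opening: 0.0649
```

```bash
python3 r.py
python3 - <<'E'
from h import *
from station import get_image
d=get_image("wrist"); cv2.imwrite("pics/w10.png",d["image"][:,:,::-1])
d=get_image("scene"); cv2.imwrite("pics/s10.png",cv2.resize(d["image"][130:250,230:380,::-1],None,fx=5,fy=5))
E
```

```text
t 14.025 q6 0.5295 dq6 0.003 z 0.1318 Tz -0.008 eff6 -0.004 F [0.3 1.4 0.2] op 0.0649 xy [ 0.5142 -0.1082]
```

View pics/w10.png

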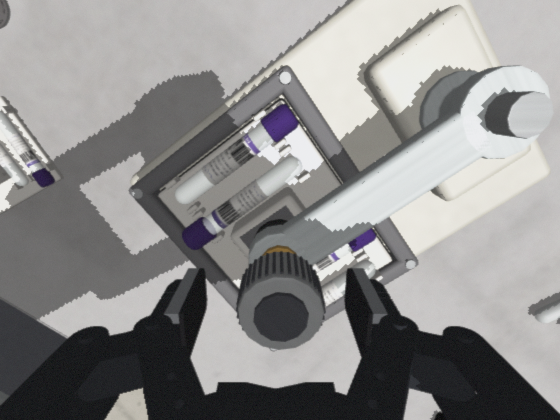

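View pics/s10.png

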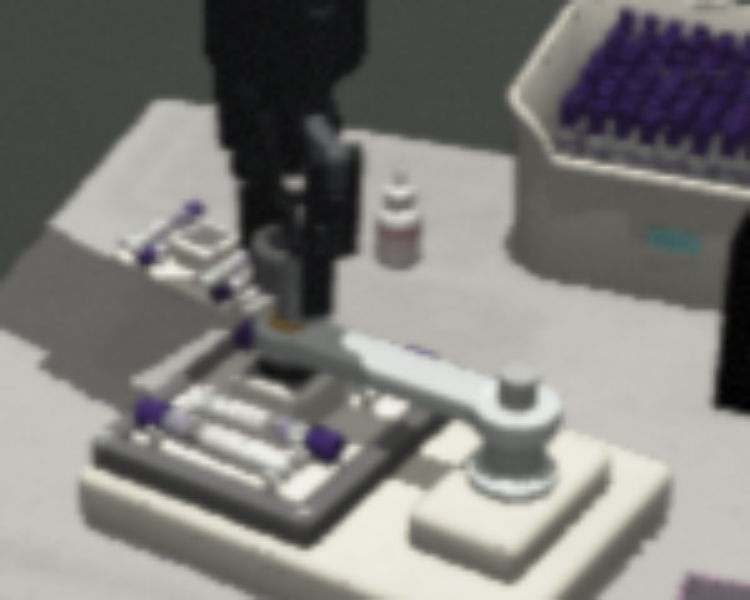

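move_arm([
  [0,0,-2,0,6.5],
  [0,0,-6,0,6.5],
  [0,0,-12,0,6.5],
  [0,0,-16,0,6.5],
  [0,0,-16,0,6.5],
])

```text
t: 14.75
tool_pos: [0.5163, -0.1091, 0.2989]
tool_rot: [2.949, 1.063, 0.013]
contact_force: [-0.1, -1.2, -0.4]
opening: 0.0649
```

```bash
python3 r.py
python3 - <<'E'
from h import *
from station import get_image
d=get_image("wrist"); cv2.imwrite("pics/w11.png",d["image"][:,:,::-1])
d=get_image("scene"); cv2.imwrite("pics/s11.png",cv2.resize(d["image"][130:250,230:380,::-1],None,fx=5,fy=5)); cv2.imwrite("pics/s11f.png",d["image"][:,:,::-1])
pickle.dump(d,open("pics/s11.pkl","wb"))
for a in (-.03,0,.03):
  th=YAW+np.pi+a; print(a,(proj(d,np.r_[piv+.127*np.array([np.cos(th),np.sin(th)]),.147])-[230,130])*5)
for n in range(4): get_image("top")
E
```

```text
t 14.750 q6 0.5298 dq6 -0.000 z 0.2989 Tz -0.028 eff6 0.000 F [-0.1 -1.2 -0.4] op 0.0649 xy [ 0.5163 -0.1091]
-0.03 [293.53571363 233.66407707]
0 [289.08845603 236.92848957]
0.03 [284.82307689 240.2725263 ]
```

View pics/w11.png

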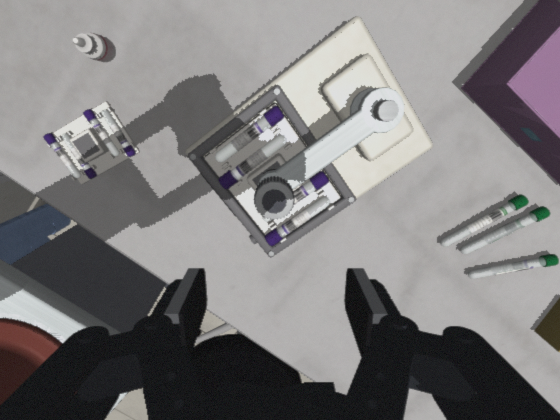

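View pics/s11.png

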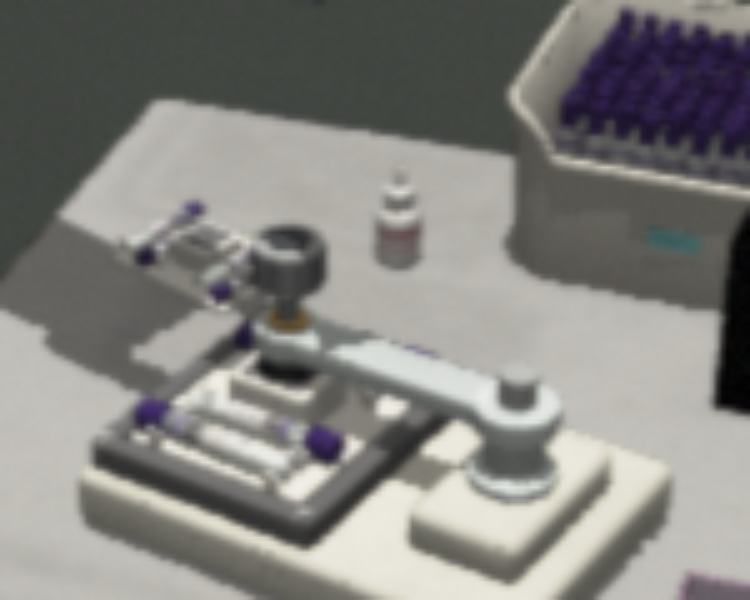

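View pics/s11f.png

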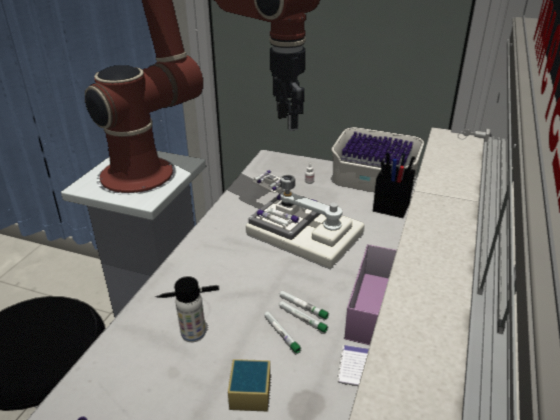

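Run:
```python
from h import *
a=pickle.load(open("pics/s5.pkl","rb")); b=pickle.load(open("pics/s11.pkl","rb"))
A=cv2.cvtColor(a["image"],6+1).astype(np.float32); B=cv2.cvtColor(b["image"],7).astype(np.float32)
A=cv2.resize(A,None,fx=8,fy=8,interpolation=2);B=cv2.resize(B,None,fx=8,fy=8,interpolation=2)
for (x0,y0,x1,y1) in [(277,170,299,188),(278,171,298,184),(325,200,345,215)]:
    T=A[y0*8:y1*8,x0*8:x1*8]; S=B[(y0-6)*8:(y1+8)*8,(x0-5)*8:(x1+5)*8]
    m=cv2.matchTemplate(S,T,cv2.TM_CCOEFF_NORMED); _,v,_,l=cv2.minMaxLoc(m); print(v,(l[0]/8-5,l[1]/8-6))
p=proj(b,[.518,-.1085,.154]);
for dz in (.005,.007,.008,.01): print(dz,proj(b,[.518,-.1085,.154-dz])-p)
```

```text
0.8823227882385254 (-0.125, 2.75)
0.8937048316001892 (-0.125, 2.625)
0.9977396130561829 (0.0, 0.0)
0.005 [-0.0096948   1.82792837]
0.007 [-0.01356082  2.55685738]
0.008 [-0.0154913   2.92084306]
0.01 [-0.01934718  3.64785889]
```

Run:
```python
from h import *
a=pickle.load(open("pics/scene0.pkl","rb"))["image"].astype(int); b=pickle.load(open("pics/s11.pkl","rb"))["image"].astype(int)
for n,(x0,y0,x1,y1) in dict(strip=(165,270,215,345),drop=(300,160,320,186),carrier=(245,200,285,235)).items(): print(n,np.abs(a-b)[y0:y1,x0:x1].mean())
from station import order
order.finish_job(); print("done")
```

```text
strip 1.0179555555555555
drop 0.7198717948717949
carrier 14.966904761904761
the job is handed in; nothing more can be done
done
```

The clamp arm is home over the carrier, the thumbscrew is finger-tight, and the job is handed in at about 15 s of the 58 s allowed. The gripper is open and about 15 cm above the screw head, touching nothing.

- **Arm:** I pushed it round with closed fingers until the force climbed with almost no motion, which means it reached its stop. The pictures put it within about 0.01 rad of home.
- **Screw:** In one grip I turned it about 3.1 rad clockwise. Torque while turning rose from about 0.185 N·m free to about 0.43–0.45. That is about 0.25 over the drag, inside the 0.15–0.3 range, so I stopped there.
- **Seating:** The head dropped about 7.3 mm in the pictures, and the last pictures show the foot down on the carrier block.
- **Bottles:** The picture areas round both bottles match the first picture. The carrier's area changed, but the arm and its shadow now cover it, so that comparison says nothing about the carrier. By eye it sits in the nest as before.

**What disagreed:**
- The torque climbed only about 0.3 N·m per rad of tool turn, less than the 0.5–0.7 stated. The fingers may have slipped a little on the head, so I went by torque rather than angle.
- The head sat about 2.5 mm off-centre in the grip. That gave side forces of up to about 13 N, which pushed the arm toward its stop, and I eased them off while turning.
- I did not grip the screw again to recheck the tightness after letting go.

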